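# Snap the guide clip onto the tube

## Robot

A 6-joint arm with a two-finger parallel gripper is mounted at the origin on the work surface. World frame = base frame: x ahead of the robot, y to its left, z up, the work surface at z = 0. Lengths are in mm, angles in rad, forces in N, time in s.
With the tool pointing down it reaches from about 300 to 775 mm from the base axis. Payload 14.6 kg.
Tool frame: the origin (TCP) lies between the finger pads; the fingertips stand 19 mm ahead of it and the grasp point (between the pads) is the TCP; z points along the fingers, y is the line along which they close (so a half turn about z gives the same grasp; the last joint's range is limited). The gripper opens to 94 mm and grips with 3 to 60 N. Pads are 16 mm wide; open, the fingers measure 119 mm over their backs; the gripper's body (75 mm by 177 mm) begins 78 mm behind the grasp point.
Start: joints at [-1.359, 0.3, 1.521, -0, 1.321, -0.067], TCP at [151.354, -528.754, 224.446] pointing down, gripper open.
Joint ranges: [-3.03, 3.03], [-0.79, 2.21], [0.23, 2.52], [-1.04, 4.18], [0, 3.07], [-2.55, 2.55]. Speed limits (rad/s): [2.22, 2.22, 2.57, 3.14, 3.14, 3.14].

## Interface

Orientations are given as [roll, pitch, yaw] about the fixed x, y, z axes, in that order (R = Rz(yaw) Ry(pitch) Rx(roll)).
In Python, from cell import monitor, imaging, job, find_in, trace gives the robot as it stands. The module is installed in compiled form; this text tells all that it offers.
- The arm moves only by the tool arm_command, never from a script. Its argument "steps" is a list of rows, each a list of 5 numbers: the opening, from 0 (shut) to 1 (fully open), then the shift along the tool's x, y, z in mm, then the turn about the tool's z in degrees. In form: [[gripper, dx, dy, dz, turn], ...]. A call has 1 to 20 rows; each row is the pose to reach, as a shift and turn from the pose commanded when the call began, along the tool's axes at that moment; what a row does not reach only later rows make up. A row lasts 1/8 s, in which the tool goes at most 62.5 mm and 10.7 degrees, less where a joint would pass 70% of its speed; a pose out of reach is approached as far as the arm can. A call with a gripper value outside its range is refused whole. The fingers move at their own pace and stop on an object; "force" is the grip in N (left out, the last holds). Time passes only in rows, so rows that repeat a pose let the fingers close. It gives the time, the measured TCP pose, the force, the opening and the grip force at its end, in the units of the state.
- monitor.read_state(): the state, without advancing time (a new reading comes with each control period).
- imaging.camera(name): name is "scene" or "top" or "wrist"; returns a dict with "img" (420x560x3 uint8, red, green, blue), "mtx" (3x3 intrinsics, pixels), "view" (4x4, takes a point from world to camera coordinates). Camera axes: x right, y down, z forward; pixel columns grow to the right and rows downward; lengths in mm; the calibration is good to about 2 mm. A picture is of the moment at which its call begins. There is no depth.
- job.sign_off(): hands the job in; it is judged then, once.
Trained networks look in a picture, given as the dict that the camera call returned (one of the last four; its "shot" number tells which), for a name from the list of things; names that differ only in an ending like _2 or _b are one class to them, and where a whole thing is asked for, a point or a joint stands for the part that bears it (a point fixed in the world has none). Each returns a list of dicts, best first, with "p" (0 to 1); they miss things now and then, are a little off and sometimes report something else, mostly with a low value. They report only what shows in the picture. A call takes as long as a camera call.
- find_in(picture, target): "rect" ([centre column, centre row, width, height] in pixels, round what is visible of it).
- trace(picture, target): "region" (420x560 bool, what is visible of it) and "rect" ([centre column, centre row, width, height] in pixels, round what is visible of it).
The state is a dict: "clock": time; "joints": joint angles; "qd": joint speeds; "effort": joint torques, N m; "eef_pos": TCP position; "eef_rot": TCP orientation; "wrist_force": force on the tool from outside, world axes, zero at the start; "moment": the same for the moment, N m; "finger_gap": finger opening in mm; "finger_force": force on a finger pad.
Only numpy, scipy, OpenCV 4.12 (cv2) and the standard library are available. Lean on these libraries where they do the work, as an engineer would, in place of code of your own. Each camera call takes 0.05 s, during which the arm holds its last target. There are 200 camera calls.

## Task

Three sprung clips with a black post stand on the bench in three sizes. Take the middle-sized one, hold it over the aluminium tube of the blue-based assembly, between the two collars, and push it straight down until its steel arms snap past the tube and it sits fully home with its post upright; then let go. Leave the small and the large clip standing where they are.

Things in the scene. Friction and masses are not known exactly. Their poses are not given: they have to be found in the camera images.
- clip: Middle clip, 79 mm tall: black post on a steel bridge, two sprung arms open downwards round a 26 mm bore. Origin on the bore axis, 20 mm above the bench as it stands; z up the post, y along the bore (clip 30 mm long), x across (feet 42 mm). Post 20 (x) by 24 (y) mm, from 17 to 59 mm above origin, notched top. Below 17 mm: bridge and arms. About 9 N down snaps it over the tube; half-turn symmetric.
- tube_mid (a point): On the axis of the fixed, level tube (26 mm diameter, axis 65 mm above the bench), midway between two collars; y along the tube, z up. Collars 38 mm in diameter, their inner faces 38 mm either side of this point. End blocks 92 mm high, centred 122 mm either side, on a blue 120 x 300 mm base 12 mm thick. Clip is home with its origin on the tube axis, its y along the tube, z up.
- clip_large: Large clip: same shape 1.4 times as big, 111 mm tall, post 28 mm wide; too big for this tube. Origin on its bore axis, 28 mm above the bench; axes as the middle clip's. To be left standing.
- clip_small: Small clip: same shape 0.65 times as big, 52 mm tall, post 13 mm wide; too small for this tube. Origin on its bore axis, 13 mm above the bench; axes as the middle clip's. To be left standing.

How it is judged (in metres and radians):
At the end, for the whole second after the job is handed in: The middle-sized clip is snapped home on the tube between the collars (its bore axis within 5 mm of the tube's axis across and in height, within 24 mm of the middle along the tube), its post within 15 degrees of upright, at rest and let go (x of clip in the frame of tube_mid between -0.005 and 0.005 m and z of clip in the frame of tube_mid between -0.005 and 0.005 m and y of clip in the frame of tube_mid between -0.024 and 0.024 m and angle between clip's own z axis and vertical below 0.26 rad and linear speed of clip below 0.02 m/s); the robot touches nothing.
It fails at once if the large clip is moved more than 30 mm or knocked over (distance of clip_large from where it was at the start of the episode above 0.03 m or angle between clip_large's own z axis and vertical above 0.6 rad).
It fails at once if the small clip is moved more than 30 mm or knocked over (distance of clip_small from where it was at the start of the episode above 0.03 m or angle between clip_small's own z axis and vertical above 0.6 rad).
It also fails if it takes over 38 s, if anything falls off the work surface, if the arm or the gripper's body presses on something with over 40 N, if the wrist force passes 120 N, or if a joint passes its speed limit or range.

## Working session

There is one attempt and no reset: what is moved stays moved. The work goes in short steps, Python scripts to look and compute and a tool call to move; the robot and the scene stay as the last step left them, time stands still between calls to the robot, and variables do not carry over. Pictures are saved under pics/ and viewed, at most 10 in all, crops included, and the job is handed in when it is done.

Besides the shell and the picture viewer there is one more tool, called after "Request:" as name([rows], argument=value, ...), one row to a line, values as JSON. arm_command: Moves the arm, as the interface text tells. Its arguments: {"type":"object","properties":{"steps":{"type":"array","items":{"type":"array","items":{"type":"number"}}},"force":{"type":"number"}},"required":["steps"]}

```bash
mkdir -p pics; python3 - <<'E'
from cell import monitor, imaging, find_in
import cv2, numpy as np
s=monitor.read_state(); print(s['clock'],s['eef_pos'],s['eef_rot'],s['finger_gap'])
ims=[]
for n in ("top","scene"):
    p=imaging.camera(n); np.savez(n+'.npz',**{k:p[k] for k in('img','mtx','view')})
    cv2.imwrite(f'pics/{n}0.png',p['img'][:,:,::-1])
    c=np.linalg.inv(p['view'])[:3]; print(n,p['mtx'][0],p['mtx'][1],c.round(2).tolist())
    for t in('clip','clip_large','clip_small','tube_mid'):
        print(t,[(np.round(d['rect'],1).tolist(),round(d['p'],2)) for d in find_in(p,t)[:4]])
E
```

```text
0.0 [ 151.28699017 -528.5406823   223.88028291] [-3.14044410e+00 -3.90643894e-05  2.78777060e-01] 93.98509883103367
top [397.25896972   0.         285.39805102] [  0.         397.25896972 208.67533268] [[0.01, -0.99, 0.15, 391.61], [-1.0, -0.01, -0.0, -86.44], [0.0, -0.15, -0.99, 851.92]]
clip [([415.3, 229.8, 26.4, 22.1], 0.68)]
clip_large [([329.6, 238.8, 28.5, 28.9], 0.88)]
clip_small []
tube_mid [([146.4, 236.2, 160.4, 101.2], 0.91)]
scene [462.11523182   0.         284.17524284] [  0.         462.11523182 212.5665408 ] [[0.47, 0.49, -0.73, 1145.6], [0.88, -0.25, 0.4, -423.37], [0.01, -0.84, -0.55, 567.95]]
clip [([130.1, 270.1, 22.0, 47.1], 0.63)]
clip_large [([224.0, 231.6, 33.0, 58.0], 0.68), ([130.5, 269.4, 19.6, 46.9], 0.18)]
clip_small [([238.4, 292.3, 13.8, 30.8], 0.88)]
tube_mid [([381.2, 194.1, 143.1, 58.2], 0.78)]
```

View pics/top0.png

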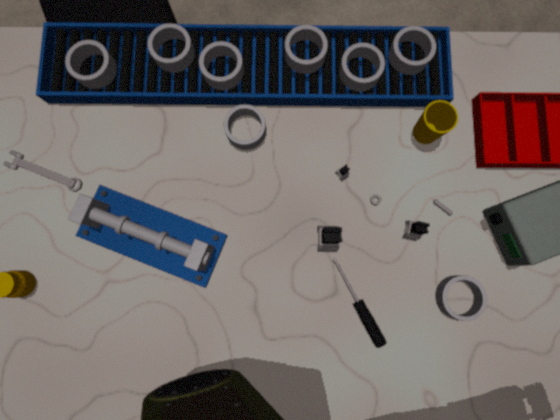

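View pics/scene0.png

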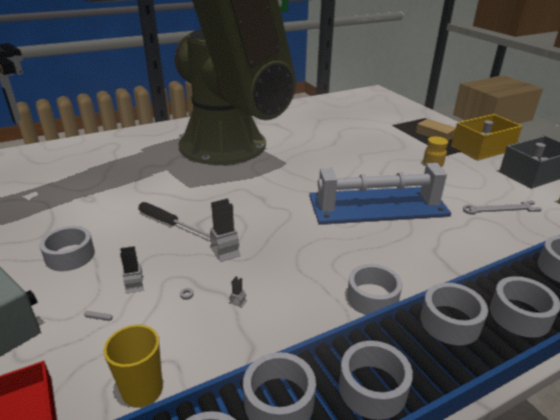

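The top view shows the middle clip at about (416,230), the large one at (329,238), the small one at (343,172), and the blue base centred at (150,236). The scene view agrees: middle (130,268), large (224,228), small (238,291), tube (382,185).

```bash
cat > h.py <<'E'
import numpy as np, cv2
def ray(p,uv):
    V=np.linalg.inv(p['view']); d=V[:3,:3]@np.linalg.inv(p['mtx'])@np.r_[uv,1]; return V[:3,3],d
def onz(p,uv,z):
    o,d=ray(p,uv); return (o+d*(z-o[2])/d[2])[:2]
def tri(prs):
    A=np.zeros((3,3));b=np.zeros(3)
    for p,uv in prs:
        o,d=ray(p,uv);d=d/np.linalg.norm(d);M=np.eye(3)-np.outer(d,d);A+=M;b+=M@o
    return np.linalg.solve(A,b)
def proj(p,X):
    X=np.atleast_2d(X);c=X@p['view'][:3,:3].T+p['view'][:3,3];q=c@p['mtx'].T;return q[:,:2]/q[:,2:]
def base(p):
    hsv=cv2.cvtColor(np.ascontiguousarray(p['img']),cv2.COLOR_RGB2HSV)
    m=cv2.inRange(hsv,(100,120,40),(125,255,255))
    n,l,s,c=cv2.connectedComponentsWithStats(m); return l,s,c
E
python3 - <<'E'
from h import *
from cell import imaging
t=dict(np.load('top.npz'));s=dict(np.load('scene.npz'))
for n,a,b in(('mid',(415.3,229.8),(130.1,270.1)),('large',(329.6,238.8),(224,231.6)),('small',(343,172),(238.4,292.3))): print(n,tri([(t,a),(s,b)]).round(1))
m=cv2.inRange(cv2.cvtColor(t['img'],cv2.COLOR_RGB2HSV),(100,120,40),(125,255,255)); m[:175]=0;m[:,:70]=0;m[290:]=0;m[:,235:]=0
pts=np.argwhere(m)[:,::-1]; print(len(pts))
w=np.array([onz(t,q,12) for q in pts],np.float32); r=cv2.minAreaRect(w); print('base',r); print(cv2.boxPoints(r).round())
w=imaging.camera('wrist'); V=np.linalg.inv(w['view']); print(w['mtx'][0],V.round(2).tolist())
a=cv2.resize(t['img'][150:300,60:260],None,fx=3,fy=3,interpolation=3); b=cv2.resize(t['img'][190:265,300:440],None,fx=4,fy=4,interpolation=3)
c=np.zeros((450,560,3),np.uint8);
cv2.imwrite('pics/tube.png',a[:,:,::-1]); cv2.imwrite('pics/w0.png',w['img'][:,:,::-1])
E
```

```text
mid [ 476.1 -359.7   34.4]
large [ 455.7 -178.    45.4]
small [ 600.9 -211.    22.5]
5048
base ((462.724853515625, 195.38497924804688), (296.6112060546875, 116.42638397216797), 69.19569396972656)
[[356.  77.]
 [464.  36.]
 [570. 313.]
 [461. 355.]]
[299.34358378   0.         278.27327077] [[0.28, -0.92, -0.26, 228.27], [-0.96, -0.27, -0.08, -507.58], [0.0, 0.27, -0.96, 384.38], [0.0, 0.0, 0.0, 1.0]]
```

View pics/w0.png

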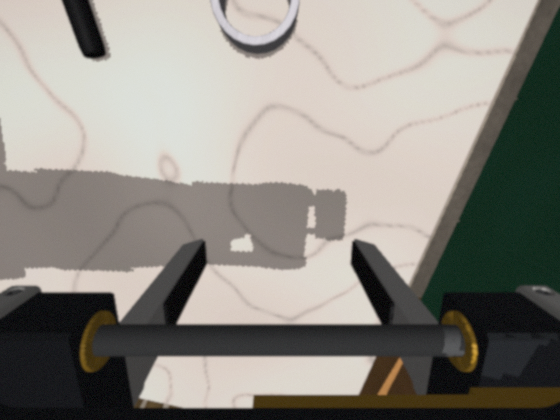

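The wrist picture shows only the empty bench with the ring and screwdriver at the top, so I'll move over to the clip.

Request:
arm_command([
  [1, 60, -15, 0, 0],
  [1, 120, -30, 0, 0],
  [1, 180, -45, 0, 0],
  [1, 240, -60, 0, 0],
  [1, 290, -73, 0, 0],
  [1, 290, -73, 0, 0],
  [1, 290, -73, 0, 0],
])

```text
clock: 1.42
eef_pos: [409.7, -379.0, 224.3]
eef_rot: [-3.141, 0.0, 0.279]
wrist_force: [0.1, -0.2, -0.1]
finger_gap: 94.2
finger_force: 0.0
```

```bash
python3 - <<'E'
from h import *
from cell import imaging,find_in,trace,monitor
s=monitor.read_state(); print(s['clock'],s['eef_pos'],s['eef_rot'])
w=imaging.camera('wrist'); np.savez('w1.npz',**{k:w[k] for k in('img','mtx','view')})
for d in trace(w,'clip'):
    print(d['rect'],d['p'],onz(w,d['rect'][:2],40))
cv2.imwrite('pics/w1.png',cv2.resize(w['img'],(784,588),interpolation=3)[:,:,::-1])
E
```

```text
1.425 [ 409.67330981 -378.98190101  224.33375333] [-3.14145888e+00  3.01140229e-04  2.78979393e-01]
[279.3, 131.9, 37.8, 37.5] 0.77 [ 478.78566643 -361.68695577]
```

View pics/w1.png

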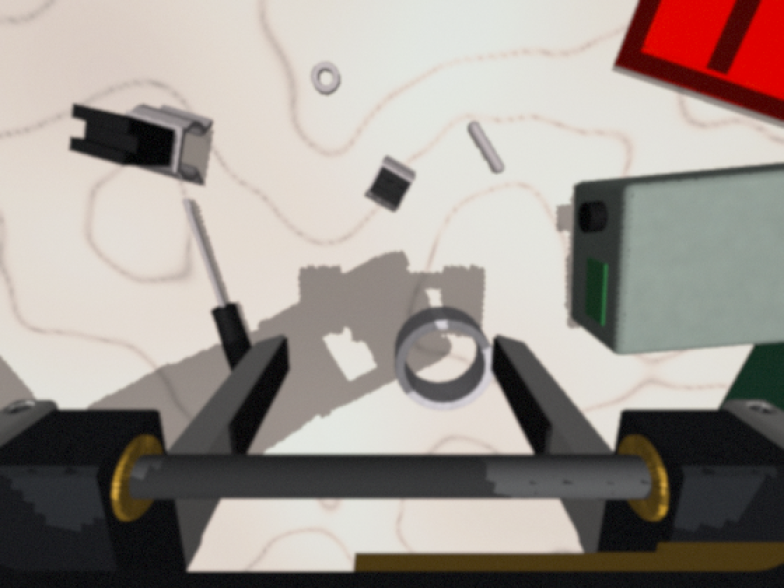

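The wrist view shows the middle clip seen from above at (391,183) in the enlarged picture, the large one at (150,140), and the ring at (443,358). Next I'll fit the clip model to its region.

```bash
cat >> h.py <<'E'
def hullmask(p,X,S,o,sh):
    q=((proj(p,X)-o+.5)*S).astype(np.int32);m=np.zeros(sh,np.uint8);cv2.fillConvexPoly(m,cv2.convexHull(q),1);return m
def boxp(x,y,th,hx,hy,z0,z1):
    c,s=np.cos(th),np.sin(th)
    return np.array([[x+a*hx*c-b*hy*s,y+a*hx*s+b*hy*c,z] for a in(-1,1) for b in(-1,1) for z in(z0,z1)])
E
python3 - <<'E'
from h import *
w=dict(np.load('w1.npz')); S=8;o=np.array([250,100])
I=cv2.resize(w['img'][100:165,250:310],None,fx=S,fy=S,interpolation=2)
g=cv2.cvtColor(I,cv2.COLOR_RGB2GRAY); dark=(g<75).astype(np.uint8)
from scipy.optimize import differential_evolution as DE
for nm,(a,b) in(('0-90',(0,90)),('90-180',(90,180))):
    def f(v):
        m=hullmask(w,boxp(v[0],v[1],np.radians(v[2]),10,12,37,79),S,o,g.shape); return 1-(m&dark).sum()/(m|dark).sum()
    r=DE(f,[(465,490),(-375,-350),(a,b)],seed=1,maxiter=60,popsize=12); print(nm,r.x.round(1),round(r.fun,3))
    for z in (37,79):
        q=((proj(w,boxp(r.x[0],r.x[1],np.radians(r.x[2]),10,12,z,z)[::2])-o+.5)*S).astype(int)
        cv2.polylines(I,[cv2.convexHull(q)],True,(0,255,0) if nm[0]=='0' else (255,0,0),1)
cv2.imwrite('pics/c1.png',I[:,:,::-1])
E
```

```text
0-90 [ 477.6 -360.6    0. ] 0.218
90-180 [ 477.  -361.3  167.7] 0.169
```

View pics/c1.png

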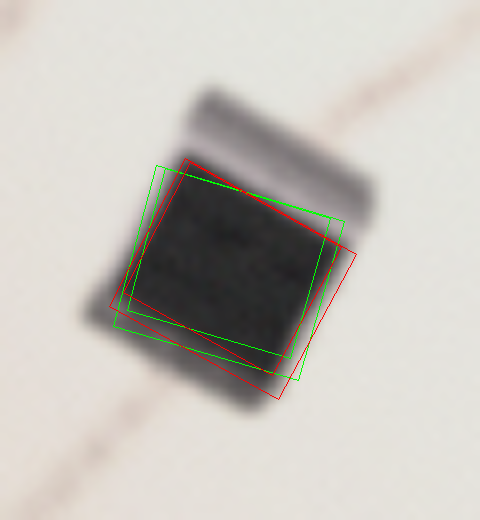

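The crop shows the post with steel feet protruding upper right and lower left, so the red solution is the right one: clip x is about -12°. I'll refine it with the full silhouette.

```bash
python3 - <<'E'
from h import *
from cell import monitor
from scipy.optimize import differential_evolution as DE
w=dict(np.load('w1.npz')); S=8;o=np.array([250,100])
I=cv2.resize(w['img'][100:165,250:310],None,fx=S,fy=S,interpolation=2)
g=cv2.cvtColor(I,cv2.COLOR_RGB2GRAY); dark=(g<75).astype(np.uint8)
l=cv2.connectedComponents((g<165).astype(np.uint8))[1]; sil=(l==l[270,230]).astype(np.uint8)
iou=lambda m,d:(m&d).sum()/(m|d).sum()
def f(v):
    P=boxp(v[0],v[1],np.radians(v[2]),10,12,37,79);t=np.radians(v[2])
    m=hullmask(w,P,S,o,g.shape); n=hullmask(w,np.r_[P,boxp(v[0],v[1],t,21,15,0,3),boxp(v[0],v[1],t,16,15,0,37)],S,o,g.shape)
    return 2-iou(m,dark)-iou(n,sil)
r=DE(f,[(465,490),(-375,-350),(-40,10)],seed=1,maxiter=60,popsize=12); x,y,th=r.x; print(r.x.round(1),round(r.fun,3))
s=monitor.read_state();yaw=s['eef_rot'][2];d=np.array([x,y])-s['eef_pos'][:2]
print('dx',d@[np.cos(yaw),np.sin(yaw)],'dy',d@[np.sin(yaw),-np.cos(yaw)],'turn',-(th+90-np.degrees(yaw)))
E
```

```text
[ 477.3 -360.8  -14.5] 0.322
dx 70.66373668160145 dy 0.6796305977382766 turn -59.606656608770734
```

Request:
arm_command([
  [1, 25, 0, 0, -10],
  [1, 50, 0.5, 0, -20],
  [1, 70.5, 0.5, 10, -30],
  [1, 70.5, 0.5, 30, -40],
  [1, 70.5, 0.5, 50, -50],
  [1, 70.5, 0.5, 80, -59.5],
  [1, 70.5, 0.5, 120, -59.5],
  [1, 70.5, 0.5, 150, -59.5],
  [1, 70.5, 0.5, 163, -59.5],
  [1, 70.5, 0.5, 163, -59.5],
  [0.1, 70.5, 0.5, 163, -59.5],
  [0.1, 70.5, 0.5, 163, -59.5],
  [0.1, 70.5, 0.5, 163, -59.5],
  [0.1, 70.5, 0.5, 163, -59.5],
  [0.1, 70.5, 0.5, 163, -59.5],
  [0.1, 70.5, 0.5, 163, -59.5],
  [0.1, 70.5, 0.5, 163, -59.5],
  [0.1, 70.5, 0.5, 163, -59.5],
], force=35)

```text
clock: 3.78
eef_pos: [478.0, -359.9, 61.4]
eef_rot: [-3.142, 0.0, 1.317]
wrist_force: [-0.4, 0.7, 0.2]
finger_gap: 19.3
finger_force: 35.0
```

Request:
arm_command([
  [0.1, 0, 0, -60, 0],
  [0.1, 0, 0, -120, 0],
  [0.1, 15, -5, -170, 0],
  [0.1, 70, -25, -180, 0],
  [0.1, 125, -45, -180, 0],
  [0.1, 180, -65, -180, 0],
  [0.1, 235, -85, -180, 0],
  [0.1, 290, -105, -180, 3],
  [0.1, 345, -125, -180, 6],
  [0.1, 385, -140, -180, 6],
  [0.1, 415, -150, -180, 6],
  [0.1, 425, -154, -180, 6],
  [0.1, 425, -154, -180, 6],
  [0.1, 425, -154, -180, 6],
])

```text
clock: 5.52
eef_pos: [435.6, 89.3, 241.4]
eef_rot: [-3.142, 0.0, 1.212]
wrist_force: [-0.4, -0.2, -1.8]
finger_gap: 20.0
finger_force: 35.0
```

```bash
python3 - <<'E'
from h import *
from cell import imaging,monitor
s=monitor.read_state(); print(s['clock'],s['eef_pos'],s['eef_rot'],s['finger_gap'])
w=imaging.camera('wrist'); np.savez('w2.npz',**{k:w[k] for k in('img','mtx','view')})
I=w['img'].copy()
C=np.array([462.7,195.4]);a=np.radians(69.2);u=np.array([np.cos(a),np.sin(a)])
for t in(-38,0,38):
    for z in (65,): 
        q=proj(w,np.r_[C+t*u,z])[0]; print(t,q); cv2.circle(I,tuple(q.round().astype(int)),2,(255,0,0),-1)
cv2.imwrite('pics/w2.png',cv2.resize(I,(784,588),interpolation=3)[:,:,::-1])
E
```

```text
5.525 [435.62393537  89.30600708 241.38798738] [-3.14152264e+00  1.88230036e-04  1.21161002e+00] 20.017904455105093
-38 [266.50970791 131.51068972]
0 [266.29728725  94.23352326]
38 [266.07025437  54.39209247]
```

View pics/w2.png

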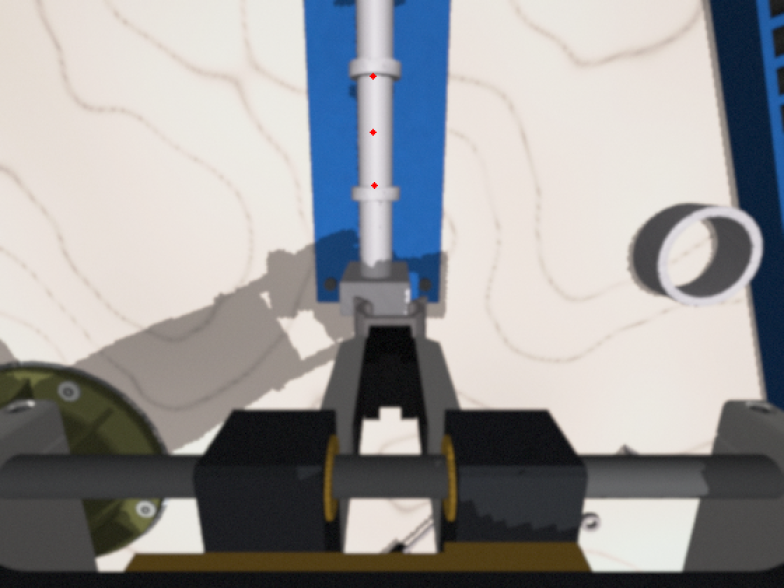

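The tube and collars appear at about column 375 (enlarged), with collars at rows 68 and 193. My predicted points lie on the tube, and the clip is held upright at (388,370). I'll refine the tube axis from its edges.

```bash
python3 - <<'E'
from h import *
from cell import monitor
w=dict(np.load('w2.npz'));I=w['img'].astype(int)
blue=(I[:,:,2]-I[:,:,0]>50)
pts=[]
for r in list(range(62,128,3))+list(range(148,180,3)):
    b=blue[r]; c=267
    while not b[c]: c-=1
    e=267
    while not b[e]: e+=1
    # subpixel ignored
    pts.append((onz(w,((c+e)/2,r),65),e-c))
P=np.array([p for p,_ in pts]); print('widths',[k for _,k in pts])
vx,vy,x0,y0=cv2.fitLine(P.astype(np.float32),cv2.DIST_HUBER,0,.01,.01).ravel()
u=np.array([vx,vy]); u*=np.sign(u[1]); n=np.array([u[1],-u[0]])
print('axis deg',np.degrees(np.arctan2(u[1],u[0])),'lateral of top-cam C',(np.array([462.7,195.4])-[x0,y0])@n)
# collars: wide non-blue rows
for r in range(30,150):
    b=blue[r];c=267
    while not b[c]: c-=1
    e=267
    while not b[e]: e+=1
    if e-c>29: print(r,e-c,end='; ')
print()
s=monitor.read_state();T=s['eef_pos'];yaw=s['eef_rot'][2]
tx=np.array([np.cos(yaw),np.sin(yaw)]);ty=np.array([np.sin(yaw),-np.cos(yaw)])
C=np.array([x0,y0])+u*((np.array([462.7,195.4])-[x0,y0])@u)
print('dx',(C-T[:2])@tx,'dy',(C-T[:2])@ty,'turn',-(np.degrees(np.arctan2(u[1],u[0]))-np.degrees(yaw)))
X=np.r_[T[:2],T[2]+19]; print('TCP+19 up proj',proj(w,X),proj(w,T))
for r in (265,280,290): g=I[r].sum(1); print(r,[int(v) for v in g[228:330:3]])
E
```

```text
widths [27, 27, 27, 26, 26, 26, 26, 26, 25, 26, 25, 25, 25, 25, 25, 25, 25, 25, 25, 25, 25, 25, 25, 24, 24, 24, 24, 24, 24, 24, 25, 24, 25]
axis deg 69.38949 lateral of top-cam C -1.1688161075486405
42 30; 43 33; 44 36; 45 37; 46 38; 47 38; 48 38; 49 38; 50 38; 51 38; 52 38; 53 37; 54 37; 55 37; 56 35; 57 32; 133 32; 134 34; 135 35; 136 35; 137 35; 138 35; 139 35; 140 35; 141 35; 142 33; 
dx 108.84022309210114 dy -10.853898570493874 turn 0.01655253799957279
TCP+19 up proj [[277.58442529 280.46629346]] [[277.59447294 264.12775645]]
265 [690, 692, 685, 382, 248, 251, 249, 243, 252, 240, 93, 44, 59, 55, 51, 59, 48, 50, 56, 43, 57, 50, 44, 55, 177, 250, 255, 254, 247, 253, 258, 594, 680, 679]
280 [659, 542, 245, 251, 250, 253, 250, 248, 246, 141, 41, 51, 64, 53, 45, 54, 37, 41, 59, 69, 48, 56, 45, 40, 60, 223, 254, 253, 246, 244, 253, 244, 317, 602]
290 [519, 243, 239, 241, 246, 250, 252, 251, 218, 57, 43, 61, 47, 60, 97, 279, 278, 277, 281, 228, 57, 34, 61, 36, 38, 128, 246, 250, 251, 242, 240, 245, 243, 315]
```

Request:
arm_command([
  [0.1, 55, -5, 0, 0],
  [0.1, 100, -10, 10, 0],
  [0.1, 109, -11, 40, 0],
  [0.1, 109, -11, 70, 0],
  [0.1, 109, -11, 85, 0],
  [0.1, 109, -11, 90, 0],
  [0.1, 109, -11, 95, 0],
  [0.1, 109, -11, 95, 0],
], force=50)

```text
clock: 6.58
eef_pos: [463.6, 196.0, 146.8]
eef_rot: [3.141, -0.0, 1.212]
wrist_force: [0.4, 0.7, -0.7]
finger_gap: 19.7
finger_force: 50.0
```

```bash
python3 - <<'E'
from h import *
from cell import imaging,monitor
s=monitor.read_state(); print(s['clock'],s['eef_pos'],s['wrist_force'])
w=imaging.camera('wrist');p=imaging.camera('scene')
a=cv2.resize(w['img'][120:330,140:420],(400,300),interpolation=3);b=cv2.resize(p['img'][120:240,300:460],(400,300),interpolation=3)
cv2.imwrite('pics/w3.png',np.hstack([a,b])[:,:,::-1])
E
```

```text
6.575 [463.62055931 196.03816059 146.84518326] [ 0.38310099  0.65945127 -0.66781168]
```

View pics/w3.png

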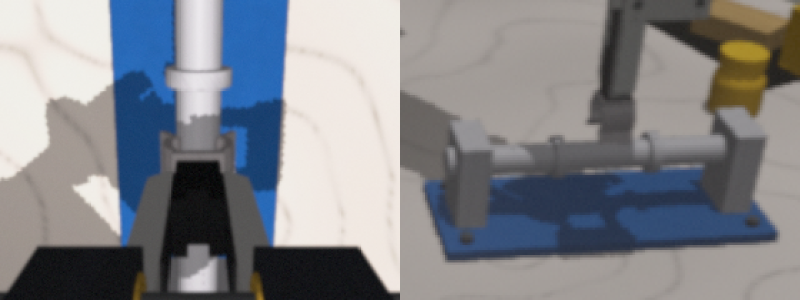

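The clip sits centred over the tube between the collars in both crops: clip at about column 198, tube at about 199 in the left one. I'll push it down.

Request:
arm_command([
  [0.1, 0, 0, 5, 0],
  [0.1, 0, 0, 10, 0],
  [0.1, 0, 0, 15, 0],
  [0.1, 0, 0, 20, 0],
  [0.1, 0, 0, 25, 0],
  [0.1, 0, 0, 30, 0],
  [0.1, 0, 0, 34, 0],
  [0.1, 0, 0, 37, 0],
  [0.1, 0, 0, 39, 0],
  [0.1, 0, 0, 40.5, 0],
  [0.1, 0, 0, 40.5, 0],
  [0.1, 0, 0, 40.5, 0],
])

```text
clock: 8.18
eef_pos: [463.4, 196.0, 106.1]
eef_rot: [-3.142, 0.0, 1.213]
wrist_force: [-2.1, -2.1, 3.4]
finger_gap: 20.0
finger_force: 50.0
```

Request:
arm_command([
  [0.1, 0, 0, 1, 0],
  [0.1, 0, 0, 2, 0],
  [0.1, 0, 0, 2, 0],
  [0.1, 0, 0, 2, 0],
])

```text
clock: 8.68
eef_pos: [463.5, 196.1, 105.9]
eef_rot: [3.141, -0.0, 1.213]
wrist_force: [-11.0, -6.1, 28.8]
finger_gap: 19.7
finger_force: 50.0
```

```bash
python3 - <<'E'
from h import *
from cell import imaging,monitor
p=imaging.camera('scene');w=imaging.camera('wrist')
a=cv2.resize(w['img'][120:330,140:420],(400,300),interpolation=3);b=cv2.resize(p['img'][120:240,300:460],(400,300),interpolation=3)
cv2.imwrite('pics/w4.png',np.hstack([a,b])[:,:,::-1])
E
```

```text
(no output)
```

View pics/w4.png

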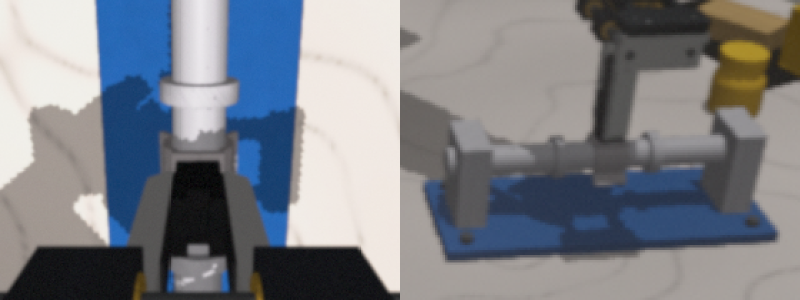

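The clip has reached a hard stop at the expected height, with its arms around the tube. I'll ease the load off, release and retract.

Request:
arm_command([
  [0.1, 0, 0, -2, 0],
  [0.1, 0, 0, -2, 0],
  [0.5, 0, 0, -2, 0],
  [0.5, 0, 0, -2, 0],
  [0.5, 0, 0, -2, 0],
  [0.5, 0, 0, -2, 0],
  [0.5, 0, 0, -20, 0],
  [0.5, 0, 0, -50, 0],
  [0.5, 0, 0, -90, 0],
  [0.5, -40, 0, -130, 0],
  [0.5, -90, 0, -130, 0],
  [0.5, -110, 0, -130, 0],
  [0.5, -110, 0, -130, 0],
  [0.5, -110, 0, -130, 0],
])

```text
clock: 10.52
eef_pos: [425.1, 93.6, 234.0]
eef_rot: [3.142, -0.0, 1.213]
wrist_force: [-0.2, 0.3, 0.1]
finger_gap: 47.0
finger_force: 0.0
```

```bash
python3 - <<'E'
from h import *
from cell import imaging,monitor
s=monitor.read_state(); print(s['clock'],s['eef_pos'],s['wrist_force'],s['finger_gap'])
p=imaging.camera('scene');w=imaging.camera('wrist')
q=proj(w,np.array([[463.4,196,124],[463.4,196,82]]));print(q)
a=cv2.resize(w['img'][0:210,140:420],(400,300),interpolation=3);b=cv2.resize(p['img'][120:240,300:460],(400,300),interpolation=3)
cv2.imwrite('pics/w5.png',np.hstack([a,b])[:,:,::-1])
E
```

```text
10.525 [425.12842307  93.62577064 233.95437486] [-0.23858924  0.31086964  0.11767292] 47.01760371857156
[[277.78739871  86.44330007]
 [277.78017353  91.56449068]]
```

View pics/w5.png

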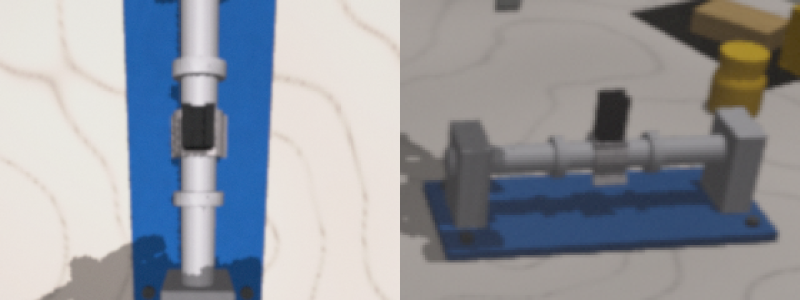

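The clip sits upright on the tube, midway between the collars, and the gripper is clear of it.

```bash
python3 -c "from cell import job; print(job.sign_off())"
```

```text
the job is handed in; nothing more can be done
None
```

The middle clip is snapped home on the tube between the collars, upright and let go. The arm never went near the bench at the small and large clips, and I handed the job in at about 10.5 s; no verdict was returned.

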